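Close the carton and hold the sliding clamp leg at its mark

TASK

Close the carton in the packing jig by folding down the near flap first, then the far flap over it. Then take the orange grip of the cam lever, draw the sliding leg out over the flaps until its yellow line stands level with the red index clip, and with the line kept there swing the lever closed, in line with the rail. The cam is worn and a spring pulls the leg back, so finish still gripping the orange grip with the leg at the mark, and leave the red clip and the loose things where they are.

Things in the scene. Friction and masses are not known exactly. Their poses are not given: they have to be found in the camera images.
- jig: packing jig fixed to the bench, base 160 x 400 x 10 mm. Origin: centre of its underside; x across (away from the robot at yaw 0), y along it (left), z up. A brown carton 110 (x) x 150 (y) mm, rim at z = 80 mm, is fixed on it, centre x = 0, y = +110 mm. Right of it stands an aluminium rail along y (x = 0, y = -200 to +15 mm, top z = 85 mm).
- near_flap (a joint): hinge of the carton's near flap (cardboard, 62 mm from hinge to free edge, 146 mm along y, 3 mm thick), hinged along the rim nearer the robot (jig x = -55 mm). 0 = lying flat over the carton, 1.57 = upright, more = leaning outward (at most 2.0). Light friction hinge, stays where it is left; a push of about 1 N folds it.
- near_flap_hinge (a point): middle of the near flap's hinge line
- near_flap_edge (a point): middle of the near flap's free edge
- far_flap (a joint): hinge of the carton's far flap (same size, with a pale sealing strip along its free edge), hinged along the far rim (jig x = +55 mm), 3.5 mm higher so that it lies over the near flap. 0 = flat, 1.57 = upright, more = leaning outward; stays where it is left.
- far_flap_hinge (a point): middle of the far flap's hinge line
- far_flap_edge (a point): middle of the far flap's free edge
- leg (a joint): slide of the blue carriage (46 x 60 mm, top at z = 105 mm) with the aluminium leg that reaches from it over the carton. 0 = drawn back (right), grows up to 0.100 m as it moves along the jig's +y. A spring pulls it back with 2 N at 0 to 6 N at 0.1 m; neither friction nor the closed lever holds it.
- leg_line (a point): near end of the yellow length line on the carriage, at z = 105 mm; moves with the carriage. The lever's pivot lies 30 mm from it along the jig's +x and 20 mm along its -y.
- index_clip (a joint): place of the red index clip along its scale ledge (m), along the jig's +y; differs from start to start, stiff, to be left as it is
- index_line (a point): the red clip's pointer, on the near side of the rail, top at z = 98 mm. The leg is at its mark when leg_line and index_line have the same y in the jig's frame.
- cam_lever (a joint): hinge of the dark cam lever on the carriage, about a vertical pin; 55 mm from pin to grip. 0 = closed, pointing along the jig's -y in line with the rail; grows to 1.25 as its grip swings towards the jig's -x (towards the robot): in the jig's frame the grip lies at pivot + 55 mm * (-sin q, -cos q). Needs about 0.12 N m to turn and stays where it is left.
- lever_grip: upright orange grip on the lever's end, a round knob of 22 mm diameter and 45 mm height; origin at its foot (118 mm above the bench), z up; it turns freely on its own pin, so the gripper need not turn with the lever
- grip_mid (a point): middle of the orange grip's height (141 mm above the bench)
- tape_roll: loose roll of tape, 104 mm across, 25 mm high, in front of the carton; leave alone
- marker: loose marker pen, 135 mm long, in front of the jig; leave alone
- collet_0: loose steel collet, 34 mm across, 47 mm high, behind the rail; leave alone
- nut_0: loose steel nut, 28 mm, 19 mm high, behind the jig; leave alone

How it is judged (in metres and radians):
On the way, in this order (a step that is already met when the one before it is completed fails the run):
1. the near flap is down while the far flap still stands (value of joint near_flap below 0.15 rad and value of joint far_flap above 0.7 rad), for 0.1 s.
2. the far flap is down over it (value of joint each of near_flap, far_flap below 0.15 rad), for 0.1 s.
3. the leg is held at the mark (within 6 mm) with the lever still open (y of leg_line in the frame of index_line between -0.006 and 0.006 m and value of joint cam_lever above 0.5 rad), for 0.1 s.
At the end, for the whole second after the job is handed in: Both flaps lie down (within 0.15 rad), the leg's yellow line is within 6 mm of the red clip's pointer along the rail, the lever is closed within 0.15 rad, and the fingers still hold the orange grip (over 2 N) and keep it at rest (all of step 2 and y of leg_line in the frame of index_line between -0.006 and 0.006 m and value of joint cam_lever below 0.15 rad and contact force between the fingers and lever_grip above 2 N and linear speed of lever_grip below 0.02 m/s); the arm keeps its last pose, push and grip.
It fails at once if the lever is swung more than halfway closed while the leg is over 12 mm off the mark (value of joint cam_lever below 0.4 rad and (y of leg_line in the frame of index_line above 0.012 m or y of leg_line in the frame of index_line below -0.012 m)).
It fails at once if the leg is drawn out over a flap that is not down (value of joint leg above 0.025 m and value of joint any of near_flap, far_flap above 0.3 rad).
It fails at once if the red clip is shifted (distance of index_line from where it was at the start of the episode above 0.005 m).
It fails at once if a loose thing is knocked away (distance of any of tape_roll, marker, collet_0, nut_0 from where it was at the start of the episode above 0.03 m).
It also fails if it takes over 64 s, if anything falls off the work surface, if the arm or the gripper's body presses on something with over 40 N, if the wrist force passes 120 N, or if a joint passes its speed limit or range.

ROBOT

A 6-joint arm with a two-finger parallel gripper is mounted at the origin on a cart in front of the work surface, level with it; the furniture and walls round the work are solid. World frame = base frame: x ahead of the robot, y to its left, z up, the work surface at z = 0. Lengths are in mm, angles in rad, forces in N, time in s.
With the tool pointing down it reaches from about 350 to 775 mm from the base axis. Payload 7.3 kg.
Tool frame: the origin (TCP) lies midway between the tips of the shut fingers; the grasp point (between the pads) lies 19 mm behind it (bot.grasp_offset is the distance from the TCP to the grasp point, in mm); z points along the fingers, y is the direction in which the jaws open and shut (so a half turn about z gives the same grasp; the last joint's range is limited). The gripper opens to 92 mm and grips with 3 to 60 N. Pads are 19 mm wide; open, the fingers measure 130 mm over their backs; the gripper's body (75 mm by 190 mm) begins 47 mm behind the grasp point.
Start: joints at [-1.324, 0.342, 1.524, -0, 1.275, -0.146], TCP at [200.981, -485.027, 226.741] pointing down, gripper open.
Joint ranges: [-2.53, 2.53], [-0.77, 2.02], [0.04, 2.7], [-1, 4.14], [0.28, 2.66], [-3.11, 3.11]. Speed limits (rad/s): [2.57, 2.57, 3.14, 3.14, 3.14, 3.14].

INTERFACE

Orientations are given as a 3x3 rotation matrix whose columns are the frame's x, y, z axes.
In Python, from workcell import bot gives the robot as it stands. The module is installed in compiled form; this text tells all that it offers.
- The arm moves only by the tool apply_moves, never from a script. Its argument "commands" is a list of rows, each an object of numbers: "jaw": the opening, from 0 (shut) to 1 (fully open); "x", "y", "z": the shift along the world's x, y, z in cm; "wx", "wy", "wz": the turn, a rotation vector about the world's x, y, z in degrees. A call has 1 to 20 rows; each row is the pose to reach, as a shift and turn from the pose commanded when the call began; what a row does not reach only later rows make up. A row lasts 1/10 s, in which the tool goes at most 50 mm and 8.59 degrees, less where a joint would pass 70% of its speed; a pose out of reach is approached as far as the arm can. A call with a gripper value outside its range is refused whole. The fingers move at their own pace and stop on an object; "squeeze" is the grip in N (left out, the last holds). Time passes only in rows, so rows that repeat a pose let the fingers close. It gives the time, the measured TCP pose, the force and the opening at its end, in the units of the state.
- bot.sense(): the state, without advancing time (a new reading comes with each control period).
- bot.read_camera(name): name is "side" or "top" or "wrist"; returns the picture (480x640x3 uint8, red, green, blue); there is no depth.
- bot.calibration(name): a dict with "fx", "fy", "cx", "cy" (pixels), "rvec" (rotation vector, rad) and "tvec" (3), from world to camera coordinates, as OpenCV has them; the wrist camera has in their place "mount" (4x4, takes a point from camera to tool coordinates, whose origin is the TCP and whose axes are the flange's). Camera axes: x right, y down, z forward; pixel columns grow to the right and rows downward; lengths in mm; the calibration is good to about 2 mm. A picture is of the moment at which its call begins: read the wrist's pose just before it. calibration takes no time and is no camera call.
- bot.hand_in(): hands the job in, once; it reports no verdict.
Trained networks look in the newest picture that a camera, given by its name, has taken for a name from the list of things; names that differ only in an ending like _2 or _b are one class to them, and where a whole thing is asked for, a point or a joint stands for the part that bears it (a point fixed in the world has none). Each returns a list of dicts, best first, with "conf" (0 to 1); they miss things now and then, are a little off and sometimes report something else, mostly with a low value. They report only what shows in the picture. A call takes as long as a camera call.
- bot.recognise(name, camera): "rect" ([centre column, centre row, width, height] in pixels, round what is visible of it).
- bot.regions_of(name, camera): "mask" (480x640 bool, what is visible of it) and "rect" ([centre column, centre row, width, height] in pixels, round what is visible of it).
- bot.pinpoint(name, camera): "centre" ([column, row] in pixels: a listed point, or the origin of a listed thing).
The state is a dict: "t": time; "qpos": joint angles; "qd": joint speeds; "tau": joint torques, N m; "ee_pos": TCP position; "eef_rot": TCP orientation; "contact_force": force on the tool from outside, world axes, zero at the start; "wrist_torque": the same for the moment, N m; "opening": finger opening in mm.
Only numpy, scipy, OpenCV 4.12 (cv2) and the standard library are available. Lean on these libraries where they do the work, as an engineer would, in place of code of your own. Each camera call takes 0.05 s, during which the arm holds its last target. There are 200 camera calls.

## Working session

There is one attempt and no reset: what is moved stays moved. The work goes in short steps, Python scripts to look and compute and a tool call to move; the robot and the scene stay as the last step left them, time stands still between calls to the robot, and variables do not carry over. Pictures are saved under pics/ and viewed, about 8 in all and at most 12, crops included, and the job is handed in when it is done.

Besides the shell and the picture viewer there is one more tool, called after "Request:" by a JSON object that holds its "api" and its "payload", one argument or row to a line. apply_moves: Moves the arm, as the interface text tells. Its arguments: {"type":"object","properties":{"commands":{"type":"array"},"squeeze":{"type":"number"}},"required":["commands"]}

```bash
mkdir -p pics
cat > h.py <<'E'
import numpy as np, cv2
from workcell import bot
def cam(name):
    c=bot.calibration(name)
    K=np.array([[c['fx'],0,c['cx']],[0,c['fy'],c['cy']],[0,0,1]])
    if 'mount' in c:
        s=bot.sense(); T=np.eye(4); T[:3,:3]=s['eef_rot']; T[:3,3]=s['ee_pos']
        M=np.linalg.inv(T@np.array(c['mount'])); return K,M[:3,:3],M[:3,3]
    return K,cv2.Rodrigues(np.array(c['rvec'],float))[0],np.array(c['tvec'],float).ravel()
def onz(C,uv,z):
    K,R,t=C; d=R.T@np.linalg.inv(K)@np.array([*uv,1.]); o=-R.T@t
    return o+d*(z-o[2])/d[2]
def tri(Cs,uvs):
    A=[];b=[]
    for (K,R,t),uv in zip(Cs,uvs):
        d=R.T@np.linalg.inv(K)@np.array([*uv,1.]);d/=np.linalg.norm(d);o=-R.T@t
        P=np.eye(3)-np.outer(d,d);A.append(P);b.append(P@o)
    return np.linalg.lstsq(np.vstack(A),np.hstack(b),rcond=None)[0]
def proj(C,p):
    K,R,t=C;q=K@(R@np.asarray(p,float)+t);return q[:2]/q[2]
def save(n,im): cv2.imwrite('pics/'+n,im[:,:,::-1])
E
python3 - <<'E'
from h import *
np.set_printoptions(precision=1,suppress=True)
C={}
for n in ('side','top'):
    C[n]=cam(n); save(n+'0.png',bot.read_camera(n)); K,R,t=C[n]; print(n,-R.T@t)
names={'near_flap_hinge':80,'far_flap_hinge':83.5,'leg_line':105,'index_line':98,'grip_mid':141,'near_flap_edge':None,'far_flap_edge':None,'jig':0,'tape_roll':12,'marker':8,'collet_0':23,'nut_0':10}
for k,z in names.items():
    uv={}
    for n in C:
        r=bot.pinpoint(k,n)
        if r: uv[n]=np.array(r[0]['centre']); print(k,n,uv[n],round(r[0]['conf'],2), onz(C[n],uv[n],z) if z is not None else '')
    if len(uv)==2: print('   tri',tri([C[n] for n in uv],list(uv.values())))
print(bot.sense()['t'])
E
```

```text
side [ 405.8 -829.8  438. ]
top [500.4 -10.6 942.3]
near_flap_hinge side [291.1 221.2] 0.76 [535.3 136.6  80. ]
near_flap_hinge top [252.3 244.7] 0.96 [528.2 123.   80. ]
   tri [530.7 121.8  85.6]
far_flap_hinge side [337.8 220.4] 0.81 [638.5 105.7  83.5]
far_flap_hinge top [254.7 183.9] 0.9 [645.8 117.7  83.5]
   tri [644.2 118.8  78.7]
leg_line top [370.2 239.1] 0.69 [ 536.2 -102.2  105. ]
index_line top [333.  236.5] 0.54 [541.9 -32.5  98. ]
grip_mid side [299.7 244.3] 0.57 [ 510.7 -143.   141. ]
grip_mid top [395.5 252.2] 0.7 [ 510.7 -143.4  141. ]
   tri [ 510.7 -143.4  141.2]
near_flap_edge side [281.3 199.1] 0.5 
near_flap_edge top [242.3 252.6] 0.93 
   tri [513.5 132.1 136.4]
far_flap_edge side [338.2 192.2] 0.75 
far_flap_edge top [250.2 178.8] 0.67 
   tri [643.3 116.5 147. ]
jig side [321.3 270.5] 0.68 [582.3  28.8  -0. ]
jig top [311.  221.1] 0.59 [579.8  11.2   0. ]
   tri [578.8  11.    9.1]
tape_roll side [338.6 192.5] 0.63 [752.3 551.5  12. ]
tape_roll top [244.2 292.4] 0.81 [431.7 150.3  12. ]
   tri [537.6  93.5 173.1]
marker side [253.  293.5] 0.6 [429.3 -53.    8. ]
marker top [328.9 289.7] 0.86 [435.4 -25.3   8. ]
   tri [432.3 -25.4  -7.5]
nut_0 side [381.1 275.3] 0.67 [693.9 -41.7  10. ]
nut_0 top [326.3 164.3] 0.48 [698.7 -22.   10. ]
   tri [701.  -22.2  -0.6]
1.3
```

View pics/top0.png

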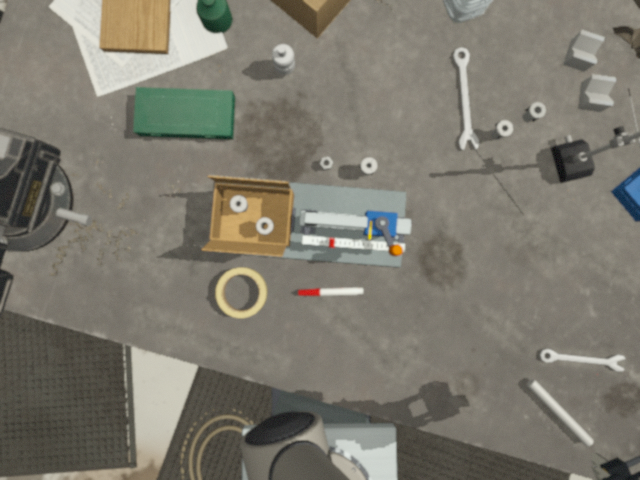

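View pics/side0.png

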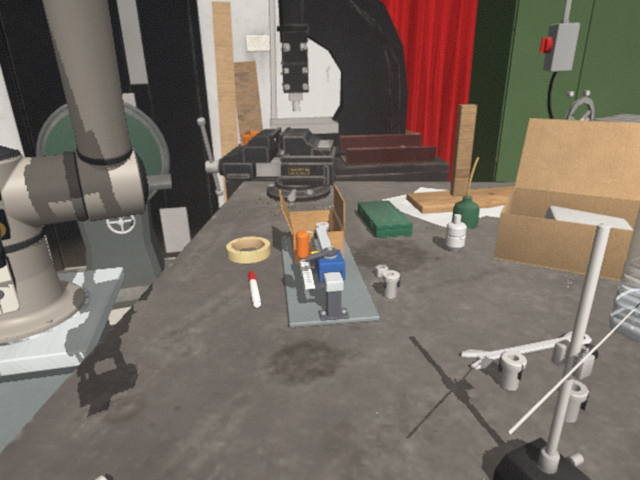

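The top view shows the carton at about (250,215), the rail to its right with the blue carriage (382,222), the orange grip (396,250), the red clip (332,242), the tape roll (241,292) and the marker (330,291). In the side view the near flap leans outward and the far flap is upright.

Run:
```python
from h import *
np.set_printoptions(precision=3,suppress=True)
s=bot.sense();print(s['eef_rot'],s['ee_pos'],bot.calibration('wrist'),bot.grasp_offset)
im=cv2.imread('pics/top0.png'); save('c1.png',cv2.resize(im[165:285,200:420],None,fx=3.6,fy=3.6,interpolation=cv2.INTER_CUBIC)[:,:,::-1])
```

```text
[[ 0.924  0.383  0.   ]
 [ 0.383 -0.924 -0.   ]
 [-0.     0.    -1.   ]] [ 200.98  -485.014  226.731] {'fx': 402.69816223596354, 'fy': 402.69816223596354, 'cx': 324.824005753851, 'cy': 237.65961661404395, 'mount': array([[   0.001,   -0.96 ,   -0.281,   77.382],
       [   1.   ,    0.   ,    0.001,    0.121],
       [  -0.001,   -0.281,    0.96 , -158.303],
       [   0.   ,    0.   ,    0.   ,    1.   ]])} 18.8
```

View pics/c1.png

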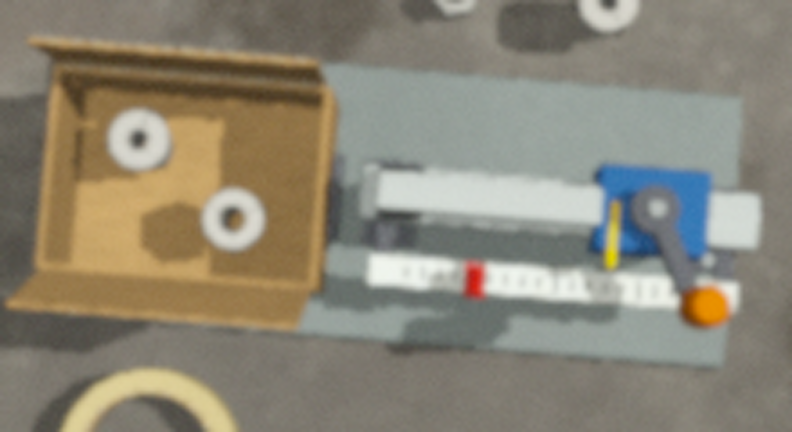

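The crop gives a jig yaw of about -0.075 rad from the base edges. It puts the yellow line's end at about (369.4,238.6) and the clip at about (331.7,242) in full-image pixels, which agrees with pinpoint. I'll start with the near flap.

Request:
{"api": "apply_moves", "payload": {
  "commands": [
    {"x":15,"y":31,"z":-2.5,"wz":-13,"jaw":0},
    {"x":15,"y":31,"z":-2.5,"wz":-13,"jaw":0},
    {"x":15,"y":31,"z":-2.5,"wz":-20,"jaw":0},
    {"x":15,"y":31,"z":-2.5,"wz":-26.8,"jaw":0},
    {"x":15,"y":31,"z":-2.5,"wz":-26.8,"jaw":0},
    {"x":15,"y":31,"z":-2.5,"wz":-26.8,"jaw":0},
    {"x":15,"y":31,"z":-2.5,"wz":-26.8,"jaw":0},
    {"x":28.5,"y":61,"z":-2.5,"wz":-26.8,"jaw":0},
    {"x":28.5,"y":61,"z":-2.5,"wz":-26.8,"jaw":0},
    {"x":28.5,"y":61,"z":-2.5,"wz":-26.8,"jaw":0},
    {"x":28.5,"y":61,"z":-2.5,"wz":-26.8,"jaw":0},
    {"x":28.5,"y":61,"z":-2.5,"wz":-26.8,"jaw":0},
    {"x":28.5,"y":61,"z":-2.5,"wz":-26.8,"jaw":0},
    {"x":28.5,"y":61,"z":-2.5,"wz":-26.8,"jaw":0},
    {"x":28.5,"y":61,"z":-2.5,"wz":-26.8,"jaw":0},
    {"x":28.5,"y":61,"z":-8,"wz":-26.8,"jaw":0},
    {"x":28.5,"y":61,"z":-11.5,"wz":-26.8,"jaw":0},
    {"x":28.5,"y":61,"z":-11.5,"wz":-26.8,"jaw":0}
  ]
}}

```text
invalid input
```

Request:
{"api": "apply_moves", "payload": {
  "commands": [
    {"x":15,"y":31,"z":-2.5,"wx":0,"wy":0,"wz":-13,"jaw":0}
  ]
}}

```text
t: 1.4
ee_pos: [221.6, -443.6, 223.0]
eef_rot: [[0.972, 0.236, -0.0], [0.236, -0.972, -0.003], [-0.001, 0.003, -1.0]]
contact_force: [2.0, -0.1, -0.7]
opening: 87.6
```

Request:
{"api": "apply_moves", "payload": {
  "commands": [
    {"x":14,"y":28,"z":-2,"wx":0,"wy":0,"wz":-9,"jaw":0},
    {"x":14,"y":28,"z":-2,"wx":0,"wy":0,"wz":-9,"jaw":0},
    {"x":14,"y":28,"z":-2,"wx":0,"wy":0,"wz":-18.2,"jaw":0},
    {"x":14,"y":28,"z":-2,"wx":0,"wy":0,"wz":-18.2,"jaw":0},
    {"x":14,"y":28,"z":-2,"wx":0,"wy":0,"wz":-18.2,"jaw":0},
    {"x":14,"y":28,"z":-2,"wx":0,"wy":0,"wz":-18.2,"jaw":0},
    {"x":26.4,"y":56.5,"z":-2,"wx":0,"wy":0,"wz":-18.2,"jaw":0},
    {"x":26.4,"y":56.5,"z":-2,"wx":0,"wy":0,"wz":-18.2,"jaw":0},
    {"x":26.4,"y":56.5,"z":-2,"wx":0,"wy":0,"wz":-18.2,"jaw":0},
    {"x":26.4,"y":56.5,"z":-2,"wx":0,"wy":0,"wz":-18.2,"jaw":0},
    {"x":26.4,"y":56.5,"z":-2,"wx":0,"wy":0,"wz":-18.2,"jaw":0},
    {"x":26.4,"y":56.5,"z":-2,"wx":0,"wy":0,"wz":-18.2,"jaw":0},
    {"x":26.4,"y":56.5,"z":-2,"wx":0,"wy":0,"wz":-18.2,"jaw":0}
  ]
}}

```text
t: 2.7
ee_pos: [487.5, 128.1, 203.1]
eef_rot: [[0.997, -0.073, 0.001], [-0.073, -0.997, 0.0], [0.001, -0.001, -1.0]]
contact_force: [0.7, -0.8, 0.0]
opening: 0.5
```

Request:
{"api": "apply_moves", "payload": {
  "commands": [
    {"x":0,"y":0,"z":-5,"wx":0,"wy":0,"wz":0,"jaw":0},
    {"x":0,"y":0,"z":-9,"wx":0,"wy":0,"wz":0,"jaw":0},
    {"x":2.3,"y":-0.1,"z":-8.5,"wx":0,"wy":0,"wz":0,"jaw":0},
    {"x":4.3,"y":-0.3,"z":-8,"wx":0,"wy":0,"wz":0,"jaw":0},
    {"x":6.2,"y":-0.4,"z":-8.5,"wx":0,"wy":0,"wz":0,"jaw":0},
    {"x":7.4,"y":-0.5,"z":-9.5,"wx":0,"wy":0,"wz":0,"jaw":0},
    {"x":8.2,"y":-0.6,"z":-10.7,"wx":0,"wy":0,"wz":0,"jaw":0},
    {"x":8.5,"y":-0.6,"z":-11.7,"wx":0,"wy":0,"wz":0,"jaw":0},
    {"x":8.5,"y":-0.6,"z":-11.9,"wx":0,"wy":0,"wz":0,"jaw":0},
    {"x":8.5,"y":-0.6,"z":-12,"wx":0,"wy":0,"wz":0,"jaw":0}
  ]
}}

```text
t: 3.7
ee_pos: [572.1, 118.7, 83.6]
eef_rot: [[0.997, -0.075, 0.001], [-0.075, -0.997, -0.0], [0.001, 0.0, -1.0]]
contact_force: [-0.1, -1.9, 9.1]
opening: 0.5
```

Run:
```python
from h import *
save('s1.png',bot.read_camera('side')[140:330,200:440].repeat(3,0).repeat(3,1))
```

```text
(no output)
```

View pics/s1.png

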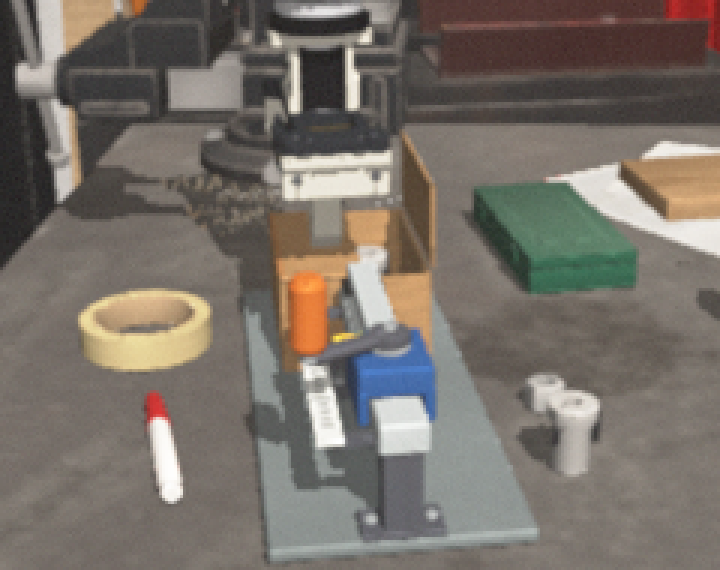

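The side view shows the near flap folded down under the tool, with the far flap still standing. Next I go over and behind the far flap.

Request:
{"api": "apply_moves", "payload": {
  "commands": [
    {"x":0,"y":0,"z":4.8,"wx":0,"wy":0,"wz":0,"jaw":0},
    {"x":0,"y":0,"z":9.8,"wx":0,"wy":0,"wz":0,"jaw":0},
    {"x":5,"y":-0.4,"z":10,"wx":0,"wy":0,"wz":0,"jaw":0},
    {"x":9.5,"y":-0.8,"z":10,"wx":0,"wy":0,"wz":0,"jaw":0},
    {"x":11.5,"y":-0.9,"z":10,"wx":0,"wy":0,"wz":0,"jaw":0},
    {"x":11.5,"y":-0.9,"z":10,"wx":0,"wy":0,"wz":0,"jaw":0},
    {"x":11.5,"y":-0.9,"z":7,"wx":0,"wy":0,"wz":0,"jaw":0},
    {"x":11.2,"y":-0.8,"z":4.2,"wx":0,"wy":0,"wz":0,"jaw":0},
    {"x":9,"y":-0.7,"z":4.5,"wx":0,"wy":0,"wz":0,"jaw":0},
    {"x":7.3,"y":-0.5,"z":4.7,"wx":0,"wy":0,"wz":0,"jaw":0},
    {"x":5.3,"y":-0.4,"z":4.1,"wx":0,"wy":0,"wz":0,"jaw":0},
    {"x":4.1,"y":-0.3,"z":3.1,"wx":0,"wy":0,"wz":0,"jaw":0},
    {"x":3.3,"y":-0.2,"z":1.9,"wx":0,"wy":0,"wz":0,"jaw":0},
    {"x":2.7,"y":-0.2,"z":0.9,"wx":0,"wy":0,"wz":0,"jaw":0},
    {"x":2.3,"y":-0.2,"z":0.3,"wx":0,"wy":0,"wz":0,"jaw":0},
    {"x":2.3,"y":-0.2,"z":0.3,"wx":0,"wy":0,"wz":0,"jaw":0},
    {"x":2.3,"y":-0.2,"z":0.2,"wx":0,"wy":0,"wz":0,"jaw":0}
  ]
}}

```text
t: 5.45
ee_pos: [593.5, 117.2, 86.8]
eef_rot: [[0.997, -0.074, 0.0], [-0.074, -0.997, 0.0], [-0.0, -0.0, -1.0]]
contact_force: [-6.9, -0.2, 16.6]
opening: 0.4
```

Request:
{"api": "apply_moves", "payload": {
  "commands": [
    {"x":0,"y":0,"z":4.8,"wx":0,"wy":0,"wz":0,"jaw":0},
    {"x":0,"y":0,"z":9.8,"wx":0,"wy":0,"wz":0,"jaw":0.3},
    {"x":-7,"y":-21,"z":14,"wx":0,"wy":0,"wz":0,"jaw":0.6},
    {"x":-7,"y":-21,"z":14,"wx":0,"wy":0,"wz":0,"jaw":0.8},
    {"x":-7,"y":-21,"z":14,"wx":0,"wy":0,"wz":0,"jaw":1},
    {"x":-7,"y":-21,"z":14,"wx":0,"wy":0,"wz":0,"jaw":1},
    {"x":-7,"y":-21,"z":14,"wx":0,"wy":0,"wz":0,"jaw":1},
    {"x":-7,"y":-21,"z":14,"wx":0,"wy":0,"wz":0,"jaw":1},
    {"x":-7,"y":-21,"z":14,"wx":0,"wy":0,"wz":0,"jaw":1}
  ]
}}

```text
t: 6.35
ee_pos: [524.0, -92.9, 225.2]
eef_rot: [[0.997, -0.076, -0.0], [-0.076, -0.997, 0.0], [-0.0, -0.0, -1.0]]
contact_force: [0.5, 1.0, 0.7]
opening: 59.9
```

Run:
```python
from h import *
np.set_printoptions(precision=1,suppress=True)
s=bot.sense();print(s['ee_pos'],s['qd'])
C=cam('wrist'); im=bot.read_camera('wrist'); save('w1.png',im)
for k,z in {'leg_line':105,'index_line':98,'grip_mid':141,'cam_lever':112,'far_flap_edge':85,'near_flap_hinge':80,'far_flap_hinge':83}.items():
    r=bot.pinpoint(k,'wrist')
    for q in r[:2]: print(k,q['centre'],q['conf'],onz(C,q['centre'],z))
```

```text
[524.  -92.9 225.2] [ 0.  0. -0.  0.  0.  0.]
leg_line [331.2, 208.6] 0.63 [540.8 -98.4 105. ]
index_line [235.0, 215.3] 0.61 [539.6 -28.3  98. ]
grip_mid [399.3, 251.0] 0.7 [ 518.  -139.5  141. ]Traceback (most recent call last):
  File "<stdin>", line 6, in <module>
ValueError: it knows: collet, far_flap_edge, far_flap_hinge, grip_mid, index_line, jig, leg_line, lever_grip, marker, near_flap_edge, near_flap_hinge, nut, tape_roll
```

View pics/w1.png

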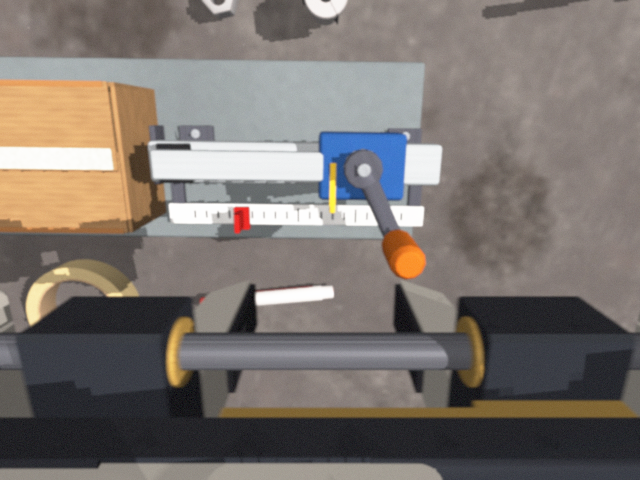

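The wrist view shows both flaps down, with the pale strip of the far flap at (55,158). The yellow line ends at (332,212), the clip is at (241,218) and the orange grip at (403,252). The remaining travel is about 70 mm, with top and wrist agreeing. The two grip estimates average to 55.8 mm from the pivot, against the 55 mm given. I'll grasp there.

Request:
{"api": "apply_moves", "payload": {
  "commands": [
    {"x":-1,"y":-4.8,"z":0,"wx":0,"wy":0,"wz":0,"jaw":1},
    {"x":-1,"y":-4.8,"z":0,"wx":0,"wy":0,"wz":0,"jaw":1},
    {"x":-1,"y":-4.8,"z":-4,"wx":0,"wy":0,"wz":0,"jaw":1},
    {"x":-1,"y":-4.8,"z":-8,"wx":0,"wy":0,"wz":0,"jaw":1},
    {"x":-1,"y":-4.8,"z":-10,"wx":0,"wy":0,"wz":0,"jaw":1},
    {"x":-1,"y":-4.8,"z":-10.2,"wx":0,"wy":0,"wz":0,"jaw":1},
    {"x":-1,"y":-4.8,"z":-10.2,"wx":0,"wy":0,"wz":0,"jaw":1}
  ]
}}

```text
t: 7.25
ee_pos: [515.1, -140.5, 123.2]
eef_rot: [[0.997, -0.074, -0.0], [-0.074, -0.997, 0.0], [-0.0, -0.0, -1.0]]
contact_force: [0.4, -0.4, 0.3]
opening: 91.6
```

Run:
```python
from h import *
np.set_printoptions(precision=1,suppress=True)
im=bot.read_camera('wrist'); save('w2.png',im); C=cam('wrist')
s=bot.sense();g=s['ee_pos']-s['eef_rot'][:,2]*bot.grasp_offset
print(s['ee_pos'],s['opening'],'grasp pt px',proj(C,g))
r=bot.pinpoint('grip_mid','wrist');print(r[:2])
for q in r[:1]: print(onz(C,q['centre'],141))
```

```text
[ 515.6 -140.9  124.1] 91.65916989512218 grasp pt px [325.6 328.2]
[{'centre': [325.9, 320.3], 'conf': 0.63}]
[ 518.  -141.1  141. ]
```

View pics/w2.png

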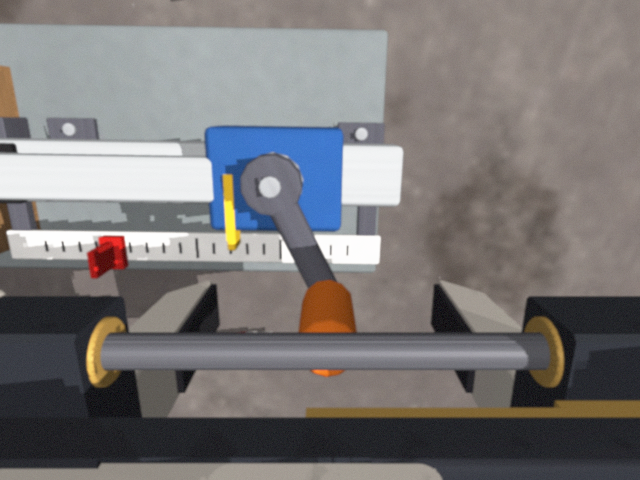

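The knob (327,325) sits midway between the open fingers, with the pad centre within about 3 mm. I'll close and draw most of the way.

Request:
{"api": "apply_moves", "payload": {
  "commands": [
    {"x":0.2,"y":0,"z":0,"wx":0,"wy":0,"wz":0,"jaw":0.5},
    {"x":0.2,"y":0,"z":0,"wx":0,"wy":0,"wz":0,"jaw":0},
    {"x":0.2,"y":0,"z":0,"wx":0,"wy":0,"wz":0,"jaw":0},
    {"x":0.2,"y":0,"z":0,"wx":0,"wy":0,"wz":0,"jaw":0},
    {"x":0.2,"y":0,"z":0,"wx":0,"wy":0,"wz":0,"jaw":0},
    {"x":0.2,"y":0,"z":0,"wx":0,"wy":0,"wz":0,"jaw":0},
    {"x":0.2,"y":0,"z":0,"wx":0,"wy":0,"wz":0,"jaw":0}
  ],
  "squeeze": 35
}}

```text
t: 8.05
ee_pos: [516.7, -141.1, 123.1]
eef_rot: [[0.997, -0.075, -0.0], [-0.075, -0.997, -0.0], [-0.0, 0.0, -1.0]]
contact_force: [-0.3, 0.7, 0.0]
opening: 40.2
```

Request:
{"api": "apply_moves", "payload": {
  "commands": [
    {"x":0,"y":0,"z":0,"wx":0,"wy":0,"wz":0,"jaw":0},
    {"x":0,"y":0,"z":0,"wx":0,"wy":0,"wz":0,"jaw":0},
    {"x":0,"y":0,"z":0,"wx":0,"wy":0,"wz":0,"jaw":0},
    {"x":0,"y":0,"z":0,"wx":0,"wy":0,"wz":0,"jaw":0},
    {"x":0,"y":0,"z":0,"wx":0,"wy":0,"wz":0,"jaw":0}
  ]
}}

```text
t: 8.55
ee_pos: [516.7, -141.3, 123.1]
eef_rot: [[0.997, -0.075, -0.0], [-0.075, -0.997, -0.0], [-0.0, 0.0, -1.0]]
contact_force: [-0.3, -0.9, -0.1]
opening: 21.2
```

Request:
{"api": "apply_moves", "payload": {
  "commands": [
    {"x":0.08,"y":1,"z":0,"wx":0,"wy":0,"wz":0,"jaw":0},
    {"x":0.15,"y":2,"z":0,"wx":0,"wy":0,"wz":0,"jaw":0},
    {"x":0.23,"y":3,"z":0,"wx":0,"wy":0,"wz":0,"jaw":0},
    {"x":0.3,"y":4,"z":0,"wx":0,"wy":0,"wz":0,"jaw":0},
    {"x":0.38,"y":5,"z":0,"wx":0,"wy":0,"wz":0,"jaw":0},
    {"x":0.45,"y":6,"z":0,"wx":0,"wy":0,"wz":0,"jaw":0},
    {"x":0.53,"y":7,"z":0,"wx":0,"wy":0,"wz":0,"jaw":0},
    {"x":0.53,"y":7,"z":0,"wx":0,"wy":0,"wz":0,"jaw":0},
    {"x":0.53,"y":7,"z":0,"wx":0,"wy":0,"wz":0,"jaw":0}
  ]
}}

```text
t: 9.45
ee_pos: [520.4, -70.0, 123.0]
eef_rot: [[0.997, -0.073, -0.004], [-0.073, -0.997, 0.0], [-0.004, 0.0, -1.0]]
contact_force: [-6.7, -4.0, 4.2]
opening: 21.2
```

```bash
cat > look.py <<'E'
from h import *
import sys
np.set_printoptions(precision=1,suppress=True)
im=bot.read_camera('wrist'); save(sys.argv[1],im[:480]); C=cam('wrist'); s=bot.sense(); print(s['ee_pos'],s['contact_force'],s['opening'])
ey=np.array([.075,.997,0]); P={}
for k,z in {'leg_line':105,'index_line':98,'grip_mid':141}.items():
    r=bot.pinpoint(k,'wrist')
    for q in r[:1]: P[k]=onz(C,q['centre'],z); print(k,np.array(q['centre']),q['conf'],P[k])
r=bot.pinpoint('leg_line','top'); 
if r: print('top',onz(cam('top'),r[0]['centre'],105),r[0]['conf'])
if len(P)>1 and 'index_line' in P and 'leg_line' in P: print('leg-index',(P['leg_line']-P['index_line'])@ey)
E
python3 look.py w3.png
```

```text
[520.4 -70.1 123.1] [-7.7 -3.2  3.9] 21.066152453814162
leg_line [244.8 243.5] 0.68 [545.9 -34.9 105. ]
index_line [232.7 253.6] 0.92 [539.2 -26.9  98. ]
grip_mid [321.9 327.5] 0.81 [520.5 -68.7 141. ]
top [ 536.2 -102.2  105. ] 0.69
leg-index -7.523906186829051
```

View pics/w3.png

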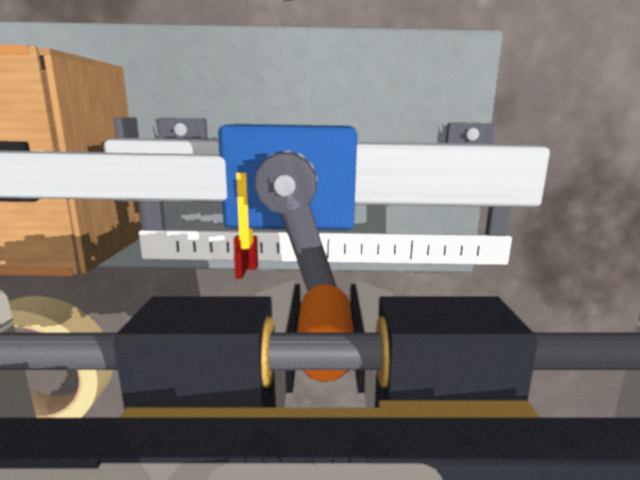

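The grip holds. The yellow line's end (246,247) now overlaps the red clip (246,257). I need a closer look at the clip pointer and line end.

```bash
python3 - <<'E'
import cv2,numpy as np
a=cv2.imread('pics/w2.png')[150:300,70:260]; b=cv2.imread('pics/w3.png')[150:300,150:340]
f=lambda i:cv2.resize(i,None,fx=4,fy=4,interpolation=cv2.INTER_CUBIC)
cv2.imwrite('pics/z1.png',np.vstack([f(a)[160:440],np.zeros((6,760,3),np.uint8),f(b)[60:]])[:600])
E
python3 - <<'E'
import sys; sys.path.insert(0,'.')
from h import *
C=cam('wrist')
# where would things project if index were at these pts
for dx in (533,537,541):
  for y in (-33,-28,-23): print(dx,y,proj(C,[dx,y,98]).round(0),'z88',proj(C,[dx,y,88]).round(0))
E
```

```text
533 -33 [247. 265.] z88 [250. 258.]
533 -28 [236. 266.] z88 [241. 259.]
533 -23 [226. 266.] z88 [231. 259.]
537 -33 [246. 257.] z88 [249. 251.]
537 -28 [235. 258.] z88 [239. 251.]
537 -23 [225. 259.] z88 [230. 252.]
541 -33 [245. 249.] z88 [248. 243.]
541 -28 [234. 250.] z88 [238. 244.]
541 -23 [224. 251.] z88 [229. 244.]
```

View pics/z1.png

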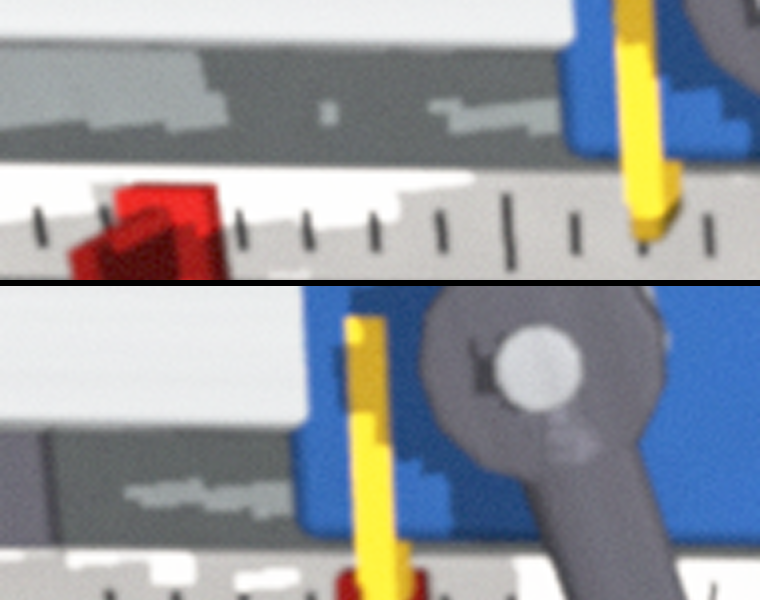

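Run:
```python
from h import *
np.set_printoptions(precision=1,suppress=True)
c=bot.calibration('wrist'); K=cam('wrist')[0]
def C(p,th=-.0745):
    T=np.eye(4);co,si=np.cos(th),np.sin(th);T[:3,:3]=np.array([[co,si,0],[si,-co,0],[0,0,-1]]);T[:3,3]=p
    M=np.linalg.inv(T@c['mount']);return K,M[:3,:3],M[:3,3]
w2=C([515.6,-140.9,124.1]); w3=cam('wrist')
ey=np.array([.075,.997,0]);ex=np.array([.997,-.075,0])
for n,cc,uv,z in [('idx w2',w2,(88.7,252),98),('leg w2',w2,(232.5,241),105),('leg w3',w3,(246,245),105),('idx w3',w3,(236,258),98),('piv w2',w2,(270,187),118),('piv w3',w3,(285,185),118)]:
    p=onz(cc,uv,z);print(n,p,'jx',p@ex,'jy',p@ey)
```

```text
idx w2 [540.1 -28.3  98. ] jx 540.6042294834035 jy 12.276818656233646
leg w2 [ 542.5 -100.   105. ] jx 548.3331096273405 jy -59.02211994677987
leg w3 [545.2 -35.6 105. ] jx 546.1834635589643 jy 5.424837909548502
idx w3 [536.9 -28.3  98. ] jx 537.3967654967798 jy 12.015639429663691
piv w2 [ 568.  -121.9  118. ] jx 575.4127243587317 jy -78.95739178474835
piv w3 [573.3 -57.6 118. ] jx 575.9100442541856 jy -14.451174650437986
```

Consistent measurements put the leg about 7 mm short, because the lever opened to its stop while being pulled. I'll draw 7 mm more and check.

Request:
{"api": "apply_moves", "payload": {
  "commands": [
    {"x":0.05,"y":0.4,"z":0,"wx":0,"wy":0,"wz":0,"jaw":0},
    {"x":0.08,"y":0.7,"z":0,"wx":0,"wy":0,"wz":0,"jaw":0},
    {"x":0.08,"y":0.7,"z":0,"wx":0,"wy":0,"wz":0,"jaw":0},
    {"x":0.08,"y":0.7,"z":0,"wx":0,"wy":0,"wz":0,"jaw":0}
  ]
}}

```text
t: 10.1
ee_pos: [521.1, -63.3, 123.0]
eef_rot: [[0.997, -0.074, -0.004], [-0.074, -0.997, 0.0], [-0.004, 0.0, -1.0]]
contact_force: [-7.3, -2.7, 5.0]
opening: 20.9
```

```bash
sed -i "s/^r=bot.pinpoint('leg_line','top'); /bot.read_camera('top'); r=bot.pinpoint('leg_line','top')/" look.py; python3 look.py w4.png
python3 - <<'E'
import cv2,numpy as np
b=cv2.imread('pics/w4.png')[150:300,150:340]
cv2.imwrite('pics/z2.png',cv2.resize(b,None,fx=4,fy=4,interpolation=cv2.INTER_CUBIC))
E
```

```text
[521.  -63.3 123. ] [-7.8 -3.2  5.3] 20.817614631432477
leg_line [244.3 244.1] 0.57 [546.3 -27.9 105. ]
index_line [249.4 250.9] 0.76 [540.6 -28.3  98. ]
grip_mid [323.1 327.4] 0.6 [521.1 -62.3 141. ]
top [527.3 125.8 105. ] 0.63
leg-index 0.7967090604117095
```

View pics/z2.png

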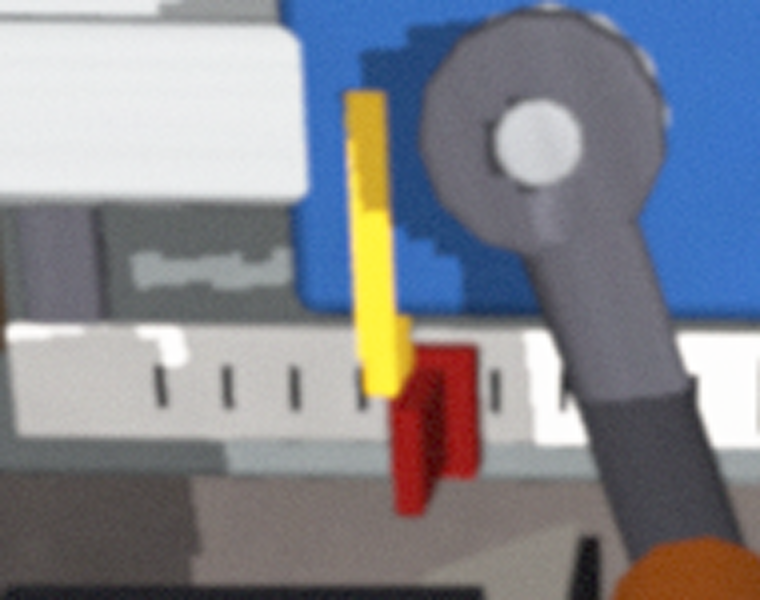

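The yellow line's end (246,246) and the clip's pointer (251,250) are now level within about 1 mm, with the lever at its open stop. I'll swing along the arc to about 0.55 rad, then check.

Request:
{"api": "apply_moves", "payload": {
  "commands": [
    {"x":0.22,"y":-0.69,"z":0,"wx":0,"wy":0,"wz":0,"jaw":0},
    {"x":0.5,"y":-1.28,"z":0,"wx":0,"wy":0,"wz":0,"jaw":0},
    {"x":0.78,"y":-1.75,"z":0,"wx":0,"wy":0,"wz":0,"jaw":0},
    {"x":1.11,"y":-2.19,"z":0,"wx":0,"wy":0,"wz":0,"jaw":0},
    {"x":1.49,"y":-2.6,"z":0,"wx":0,"wy":0,"wz":0,"jaw":0},
    {"x":1.89,"y":-2.96,"z":0,"wx":0,"wy":0,"wz":0,"jaw":0},
    {"x":2.12,"y":-3.13,"z":0,"wx":0,"wy":0,"wz":0,"jaw":0},
    {"x":2.12,"y":-3.13,"z":0,"wx":0,"wy":0,"wz":0,"jaw":0}
  ]
}}

```text
t: 11.2
ee_pos: [543.3, -95.4, 123.1]
eef_rot: [[0.997, -0.074, -0.002], [-0.074, -0.997, -0.001], [-0.002, 0.001, -1.0]]
contact_force: [-5.0, -4.6, 2.9]
opening: 21.4
```

```bash
python3 look.py w5.png
python3 - <<'E'
import cv2,numpy as np
b=cv2.imread('pics/w5.png')[120:320,100:360]
cv2.imwrite('pics/z3.png',cv2.resize(b,None,fx=3,fy=3,interpolation=cv2.INTER_CUBIC))
E
```

```text
[543.3 -95.3 123.1] [-4.  -4.   2.8] 20.556399664228714
leg_line [179.5 292.9] 0.81 [546.7 -26.  105. ]
index_line [192.3 299.8] 0.81 [539.6 -28.8  98. ]
grip_mid [324.9 324.1] 0.73 [544.6 -95.1 141. ]
leg-index 3.2534526112897044
```

View pics/z3.png

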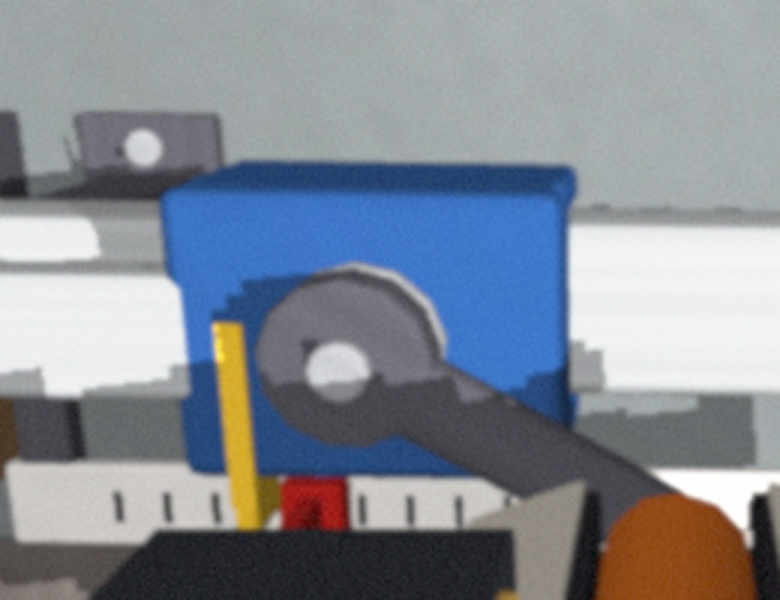

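Partway through the swing, the leg is 1–3 mm past the mark and the lever is near 0.5 rad. I'll finish the arc with a slight y correction.

Request:
{"api": "apply_moves", "payload": {
  "commands": [
    {"x":0.6,"y":-0.45,"z":0,"wx":0,"wy":0,"wz":0,"jaw":0},
    {"x":1.1,"y":-0.66,"z":0,"wx":0,"wy":0,"wz":0,"jaw":0},
    {"x":1.62,"y":-0.84,"z":0,"wx":0,"wy":0,"wz":0,"jaw":0},
    {"x":2.15,"y":-0.96,"z":0,"wx":0,"wy":0,"wz":0,"jaw":0},
    {"x":2.5,"y":-1.02,"z":0,"wx":0,"wy":0,"wz":0,"jaw":0},
    {"x":2.75,"y":-1.05,"z":0,"wx":0,"wy":0,"wz":0,"jaw":0},
    {"x":2.75,"y":-1.05,"z":0,"wx":0,"wy":0,"wz":0,"jaw":0},
    {"x":2.75,"y":-1.05,"z":0,"wx":0,"wy":0,"wz":0,"jaw":0}
  ]
}}

```text
t: 12.3
ee_pos: [570.1, -105.5, 123.0]
eef_rot: [[0.997, -0.074, -0.003], [-0.074, -0.997, -0.0], [-0.003, 0.0, -1.0]]
contact_force: [-7.8, -3.7, 4.0]
opening: 21.0
```

```bash
python3 look.py w6.png
python3 - <<'E'
from h import *
np.set_printoptions(precision=1,suppress=True)
for n in ('side','top'):
    if n=='side': save('s6.png',bot.read_camera(n))
    for k,z in {'leg_line':105,'index_line':98,'grip_mid':141,'near_flap_edge':82,'far_flap_edge':85}.items():
        r=bot.pinpoint(k,n)
        if r: print(n,k,np.array(r[0]['centre']),r[0]['conf'],onz(cam(n),r[0]['centre'],z))
E
```

```text
[ 570.1 -105.5  123. ] [-6.7 -3.7  4.3] 21.3772658634928
index_line [324.  324.1] 0.67 [ 548.2 -103.2   98. ]
grip_mid [324.4 324.9] 0.79 [ 571.2 -105.1  141. ]
side leg_line [306.5 234.9] 0.97 [544.4 -16.3 105. ]
side index_line [305.3 239.3] 0.39 [540.8 -21.4  98. ]
side grip_mid [329.3 232.2] 0.57 [ 571.3 -101.6  141. ]
side near_flap_edge [316.8 223. ] 0.85 [589.4 104.9  82. ]
top index_line [331.3 235.8] 0.43 [543.3 -29.3  98. ]
top near_flap_edge [253.6 212. ] 0.87 [591.3 120.1  82. ]
top far_flap_edge [250.5 215.8] 0.71 [583.7 125.6  85. ]
```

View pics/w6.png

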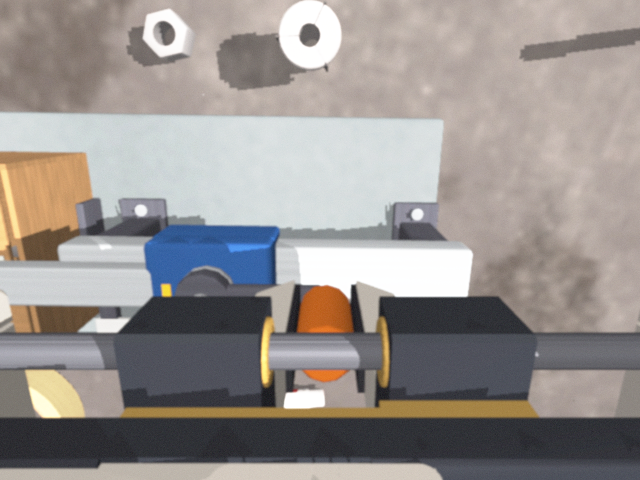

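The lever looks in line with the rail, but the gripper hides the line's near end. I'll cross-check the carriage position numerically against the earlier frames using its right edge, plus the knob kinematics.

Run:
```python
from h import *
np.set_printoptions(precision=1,suppress=True)
c=bot.calibration('wrist'); K=cam('wrist')[0]; ey=np.array([.075,.997,0]);ex=np.array([.997,-.075,0])
def C(p,th=-.0742):
    T=np.eye(4);co,si=np.cos(th),np.sin(th);T[:3,:3]=np.array([[co,si,0],[si,-co,0],[0,0,-1]]);T[:3,3]=p
    M=np.linalg.inv(T@c['mount']);return K,M[:3,:3],M[:3,3]
for n,p in [('w2',[515.6,-140.9,124.1]),('w3',[520.4,-70.1,123.1]),('w4',[521,-63.3,123]),('w5',[543.3,-95.3,123.1]),('w6',[570.1,-105.5,123])]:
    im=cv2.imread(f'pics/{n}.png'); h=cv2.cvtColor(im,cv2.COLOR_BGR2HSV); cc=C(p)
    m=((h[:,:,0]>100)&(h[:,:,0]<122)&(h[:,:,1]>140)&(h[:,:,2]>150)).astype(np.uint8)
    _,L,S,_=cv2.connectedComponentsWithStats(m); k=1+np.argmax(S[1:,4]); x,y,w,hh,a=S[k]
    res=[]
    for dr in (6,12,18):
        cols=np.where(L[y+dr]==k)[0]
        if len(cols): res.append([*(onz(cc,(v,y+dr),105)@ey for v in (cols.min(),cols.max()))])
    print(n,'rect',x,y,w,hh,'far edge jx',onz(cc,(x+w/2,y),105)@ex,'left/right jy',np.array(res).T.tolist())
    g=((h[:,:,0]>95)&(h[:,:,2]<0));
```

```text
w2 rect 206 127 137 103 far edge jx 598.9260254191638 left/right jy [[-50.73523752586973, -50.961227895193176, -51.189065557173095], [-108.30300065715869, -108.76342434881322, -108.36758712937608]]
w3 rect 221 126 136 103 far edge jx 598.8354533506542 left/right jy [[13.539398633824137, 13.714228925094433, 13.890486779178072], [-43.244279466889765, -43.72593002183332, -43.3568796332925]]
w4 rect 221 126 136 103 far edge jx 598.9250955328179 left/right jy [[20.339134690467638, 20.513865875760672, 20.263143613917908], [-36.41235446935938, -36.89373199124555, -36.52489080615083]]
w5 rect 154 183 134 67 far edge jx 599.4000527873083 left/right jy [[20.929791419509858, 21.241866774915007, 21.11234286725249], [-36.79013734353172, -36.7221434647113, -37.09802832120626]]
w6 rect 145 228 134 68 far edge jx 606.4701563187655 left/right jy [[-36.70320304031737, 17.29242711779565, 19.928922817212268], [-40.34166701599727, -38.88091855989786, -36.94857327373722]]
```

Carriage edges match the frame where line and clip were level, to within about 0.5 mm. The knob's jig x of 576.3 against the pivot's 576.5 gives a lever angle near 0, and the flap edges lie where flat flaps should. I'm handing in.

```bash
python3 -c "
from workcell import bot
s=bot.sense();print(s['t'],s['ee_pos'],s['opening'],s['qd']);print(bot.hand_in())"
```

```text
13.15 [ 570.11214491 -105.5075634   123.02425631] 21.015480990485504 [ 0.00103449 -0.00062367 -0.00069056 -0.00076194  0.00105555 -0.00104307]
the job is handed in; nothing more can be done
None
```

I folded the near flap, then the far flap over it. I then gripped the orange knob at 35 N, drew the leg to the red clip with the lever open, and swung the lever closed. I handed the job in at about 13 s, still gripping; no verdict was reported.

**Last checks that agreed:**
- **Leg position:** the carriage edges match the frame where the line and clip read level, which puts the leg within about 1 mm of the mark.
- **Lever:** its angle works out at 0, give or take about 0.05 rad, from the knob's position relative to the pivot.
- **Flaps:** both free edges are where flat flaps should lie.
- **Grip:** the jaws stand at 21 mm on the 22 mm knob, and the arm is at rest.

**Checks that failed or disagreed:**
- **Line's near end:** the gripper hid it in the final wrist view, so the end position was checked only indirectly.
- **Wrist detector:** in that view it misplaced the clip, on the knob, so I ignored that reading.
- **Side camera:** it showed the line about 5 mm past the clip. I gave this little weight because the clip reading was low-confidence (0.39) and that view is coarse along the rail.

I touched neither the red clip nor any loose item, but I did not re-measure their positions at the end.

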